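# Brake lever check on a handlebar in the bench stand

## Robot

A 6-joint arm with a two-finger parallel gripper is mounted at the origin on the work surface. World frame = base frame: x ahead of the robot, y to its left, z up, the work surface at z = 0. Lengths are in m, angles in rad, forces in N, time in s.
With the tool pointing down it reaches from about 0.275 to 0.825 m from the base axis. Payload 4.9 kg.
Tool frame: the origin (TCP) lies midway between the tips of the shut fingers; the grasp point (between the pads) lies 19 mm behind it (grip_point_offset is the distance from the TCP to the grasp point, in m); z points along the fingers, x is the direction in which the jaws open and shut, and the axes are right-handed (so a half turn about z gives the same grasp; the last joint's range is limited). The gripper opens to 85 mm and grips with 20 to 120 N. Pads are 22 mm wide; open, the fingers measure 114 mm over their backs; the gripper's body (76 mm by 85 mm) begins 54 mm behind the grasp point. The pads swing forward as they close: fully open they stand 13 mm farther back than shut.
Start: joints at [-1.345, 0.326, -0.193, 1.052, 0, 1.437], TCP at [0.194, -0.515, 0.231] pointing down, gripper open.
Joint ranges: [-2.65, 2.65], [-0.97, 1.79], [-1.3, 1.35], [-1.93, 2.1], [-1.47, 1.37], [-3.14, 3.14]. Speed limits (rad/s): [2.57, 2.57, 3.14, 3.14, 3.14, 3.14].

## Interface

Orientations are given as a rotation vector (axis times angle).
In Python, from cell import * gives the robot as it stands. Calls block until the motion is done:
- movep(position, orientation): joint-space move of the TCP to a pose.
- move_l(position, velocity=0.15, rot=None, until_force=None): straight line of the TCP; rot=None keeps the orientation; velocity is the mean speed in m/s. With until_force (N) it stops when the force on the tool has changed by that much, and returns True; else False.
- set_joints(angles): joint-space move.
- let_go() and grab(newtons=None): open the fingers fully, or close them until they stop; newtons is the grip in N (None keeps the last).
- sleep(seconds).
- ik(position, orientation): joint angles nearest the present ones, or None.
- get_state(): the state.
- grab_frame(name): name is "scene" or "top"; returns a dict with "img" (480x640x3 uint8, red, green, blue), "fx", "fy", "cx", "cy" (pixels), "cam_to_world" (4x4, takes a point from camera to world coordinates). Camera axes: x right, y down, z forward; pixel columns grow to the right and rows downward; lengths in m; the calibration is good to about 2 mm. A picture is of the moment at which its call begins. There is no depth.
A pose or a line that the arm cannot do raises MotionError and nothing moves.
- sign_off(): hands the job in, once; it reports no verdict.
Trained networks look in the newest picture that a camera, given by its name, has taken for a name from the list of things; names that differ only in an ending like _2 or _b are one class to them, and where a whole thing is asked for, a point or a joint stands for the part that bears it (a point fixed in the world has none). Each returns a list of dicts, best first, with "score" (0 to 1); they miss things now and then, are a little off and sometimes report something else, mostly with a low value. They report only what shows in the picture. A call takes as long as a camera call.
- spot_in(camera, name): "centre" ([column, row] in pixels, amid what is visible of it).
- silhouettes(camera, name): "mask" (480x640 bool, what is visible of it) and "centre" ([column, row] in pixels, amid what is visible of it).
- tip_of(camera, name): "centre" ([column, row] in pixels: a listed point, or the origin of a listed thing).
The state is a dict: "clock": time; "q": joint angles; "joint_velocities": joint speeds; "tau": joint torques, N m; "position": TCP position; "eef_rot": TCP orientation; "contact_force": force on the tool from outside, world axes, zero at the start; "wrist_torque": the same for the moment, N m; "finger_gap": opening from 0.0 (shut) to 1.0 (fully open).
Only numpy, scipy, OpenCV 4.12 (cv2) and the standard library are available. Lean on these libraries where they do the work, as an engineer would, in place of code of your own. Each camera call takes 0.05 s, during which the arm holds its last target.

## Task

Check the brake lever on the handlebar held in the bench stand: with the outside of the fingers, gently press the long lever in towards the rubber grip until it comes up firm against its stop, let it spring all the way back out, then press it to its stop a second time and finish while still holding it there, so that the gap to the grip can be measured. Push only on the lever's outer side, without pinching it or touching the rubber grip, and leave the short throttle lever and the things standing around alone.

Things in the scene. Friction and masses are not known exactly. Their poses are not given: they have to be found in the camera images.
- stand: Fixed bench stand with a level handlebar (22 mm tube along its y axis, 130 mm above the bench, y = -270 to 90 mm). Origin on the bench under the bar's axis; x points away from the lever side, z up. Grey base plate (140 x 160 x 12 mm), post and clamp block (52 x 46 mm, top at 160 mm with its bolts) at y = -165 mm. Place and yaw vary; lever side roughly towards the robot.
- grip_end (a point): Centre of the free end of the black rubber grip, on the bar's axis, axes as the stand. The grip is 32 mm in diameter and reaches back from here 150 mm along -y, with a 42 mm collar on its last 6 mm. Must not be touched.
- brake_lever (a joint): Long aluminium brake lever: angle in rad, 0 = out, grows as it is pressed in towards the grip, firm stop at 0.26. It turns about an upright pivot at (-35, -110, 130) mm in the stand's frame and springs back by itself; at the press point it takes about 3 N to start and 8 N to reach the stop. At the stop its inner face is still 15 to 23 mm short of the grip.
- lever_pivot (a point): Centre of the brake lever's pivot, mid height of the blade, 130 mm above the bench; turns with the lever: y along the blade to its tip, x in towards the grip. Blade from y = 30 to 160 mm, 16 mm high, 12 mm thick: press its outer face (x = -6 mm), never the inner one (x = +6 mm). Rounded tip at y = 154 to 170 mm, x = -10 to +8 mm, 18 mm high.
- press_point (a point): Point on the lever's outer face, at mid height, 120 mm from the pivot: a good place to press. Axes as lever_pivot: press along +x. It moves about 31 mm from rest to the stop.
- throttle_tip (a point): Tip of the short black throttle lever (67 mm long) on the bar at y = -222 mm of the stand, beyond the post, pointing to the lever side. It stays where it is left; not to be moved.
- oil_can: Plain metal can, 60 mm in diameter, 110 mm high, loose on the lever side of the stand near the throttle. Origin at the centre of its underside.
- spare_grip: Spare black rubber grip standing on end, 36 mm in diameter (foot 48 mm), 115 mm high, loose on the lever side beyond the lever's tip. Origin at the centre of its underside.
- wrench: Steel wrench lying flat behind the bar, loose. Origin at its underside.

How it is judged:
On the way, in this order (a step that is already met when the one before it is completed fails the run):
1. the brake lever is pressed to its stop by the fingers on its outer side (value of joint brake_lever above 0.235 rad and (contact force between the fingers and brake_lever_c2 above 2 N or contact force between the fingers and brake_lever_c3 above 2 N)), for 0.2 s.
2. the brake lever is let all the way back out (value of joint brake_lever below 0.03 rad), for 0.1 s.
3. the brake lever is pressed to its stop a second time (all of step 1), for 0.2 s.
At the end, for the whole second after the job is handed in: The fingers hold the brake lever steadily at its stop (joint above 0.235 of 0.26 rad, more than 2 N on its outer side, not moving), after one full press and full release (below 0.03 rad); throttle tip within 8 mm and loose things within 15 mm of where they were (all of step 3 and velocity of joint brake_lever between -0.05 and 0.05 rad/s and distance of throttle_tip from where it was at the start of the episode below 0.008 m and distance of each of oil_can, spare_grip, wrench from where it was at the start of the episode below 0.015 m); the arm keeps its last pose, push and grip.
It fails at once if the lever is pressed harder than 40 N (contact force between the fingers and brake_lever_c2 above 40 N or contact force between the fingers and brake_lever_c3 above 40 N).
It fails at once if the fingers touch the lever's inner side (pinched or pulled), over 1.5 N (contact force between the fingers and brake_lever_c4 above 1.5 N or contact force between the fingers and brake_lever_c5 above 1.5 N).
It fails at once if the rubber grip is touched with more than 1.5 N ((contact force between the fingers and stand_c8 above 1.5 N or contact force between the fingers and stand_c9 above 1.5 N) or (contact force between the arm and stand_c8 above 1.5 N or contact force between the arm and stand_c9 above 1.5 N)).
It fails at once if the throttle lever is moved by more than 8 mm (distance of throttle_tip from where it was at the start of the episode above 0.008 m).
It fails at once if one of the loose things around is moved or lifted by more than 15 mm (distance of any of oil_can, spare_grip, wrench from where it was at the start of the episode above 0.015 m).
It also fails if it takes over 35 s, if anything falls off the work surface, if the arm or the gripper's body presses on something with over 40 N, if the wrist force passes 120 N, or if a joint passes its speed limit or range.

## Working session

There is one attempt and no reset: what is moved stays moved. The work goes in short steps, each a Python script; the robot and the scene stay as the last script left them, time stands still between calls to the robot, and variables do not carry over. Pictures are saved under pics/ and viewed, and the job is handed in when it is done.

```bash
mkdir -p pics; ls; python3 - <<'E'
from cell import *
import cv2, json
s=get_state(); print(s)
for c in ["scene","top"]:
    f=grab_frame(c); cv2.imwrite(f"pics/{c}0.png",f["img"][:,:,::-1])
    print(c,f["fx"],f["fy"],f["cx"],f["cy"],f["cam_to_world"])
    for n in ["stand","grip_end","lever_pivot","press_point","throttle_tip","oil_can","spare_grip","wrench"]:
        print(n,[(round(d["score"],2),[round(float(v),1) for v in d["centre"]]) for d in tip_of(c,n)[:2]])
E
```

```text
pics
{'clock': 0.0, 'q': array([-1.34519253e+00,  3.26950844e-01, -1.93602748e-01,  1.05201658e+00,
        4.50829788e-06,  1.43655556e+00]), 'joint_velocities': array([-0.00237934,  0.00134939, -0.00102674,  0.00155028, -0.00133814,
       -0.00018103]), 'tau': array([-1.51507931e-03, -4.43398869e+01,  2.62443066e+01,  1.53671595e-02,
       -3.04921850e-04,  1.07568601e-05]), 'position': array([ 0.19352656, -0.5141873 ,  0.2304909 ]), 'eef_rot': array([-2.58212949e+00,  1.78736541e+00,  2.05261076e-03]), 'contact_force': array([ 0.46352577, -0.20325045, -0.01788751]), 'wrist_torque': array([ 0.01611198, -0.0272563 , -0.00371116]), 'finger_gap': 0.9939631291350423}
scene 451.3538364853365 451.3538364853365 321.6152260288986 235.28059343253082 [[-0.52742146  0.54621053 -0.65075391  0.974226  ]
 [ 0.84948748  0.35170641 -0.39328567  0.34971084]
 [ 0.01405755 -0.76023461 -0.64949652  0.58675459]
 [ 0.          0.          0.          1.        ]]
stand []
grip_end [(0.61, [314.2, 268.6])]
lever_pivot [(0.55, [215.8, 214.7])]
press_point [(0.68, [290.8, 221.8])]
throttle_tip [(0.52, [169.9, 179.9])]
oil_can [(0.81, [229.3, 221.6])]
spare_grip [(0.56, [381.3, 305.9])]
wrench [(0.72, [249.8, 369.0])]
top 469.1604354890029 469.1604354890029 322.6166928196035 243.23410559959424 [[-0.0035706  -0.99494446  0.10036323  0.43792839]
 [-0.99998283  0.00308622 -0.00498114  0.04945295]
 [ 0.00464622 -0.10037929 -0.9949384   0.85297598]
 [ 0.          0.          0.          1.        ]]
stand [(0.68, [339.1, 207.5])]
grip_end [(0.62, [285.3, 195.9])]
lever_pivot [(0.66, [416.1, 208.8])]
press_point [(0.74, [346.5, 241.3])]
throttle_tip [(0.74, [495.1, 216.1])]
oil_can [(0.75, [452.2, 273.8])]
spare_grip [(0.95, [251.8, 257.9])]
wrench [(0.65, [309.7, 150.5]), (0.3, [348.9, 242.3])]
```

View pics/scene0.png

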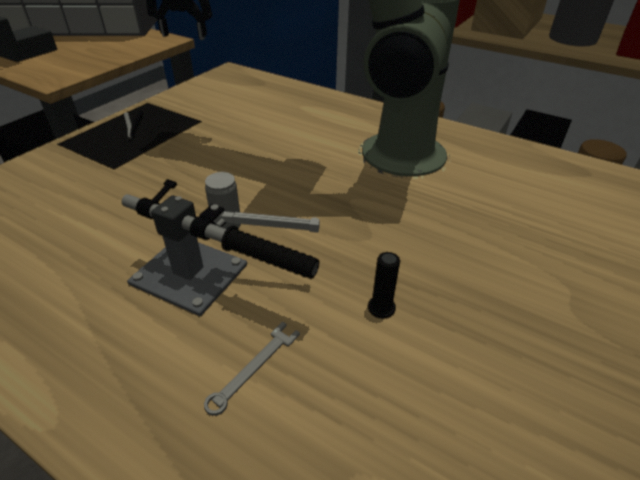

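View pics/top0.png

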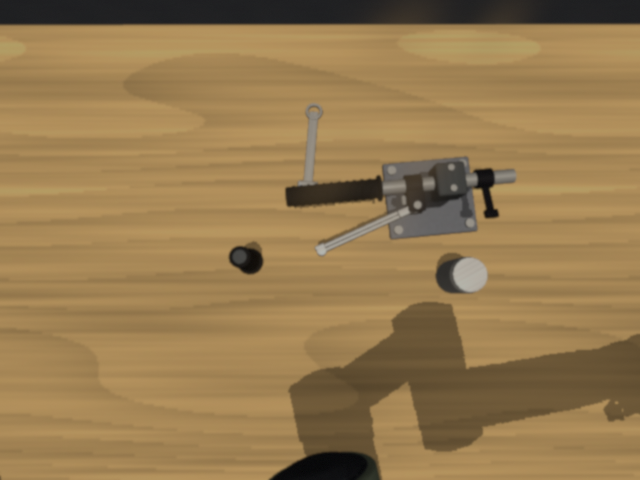

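```bash
cat > h.py <<'E'
import numpy as np, cv2
from cell import *
def onplane(f,px,z):
    T=np.array(f["cam_to_world"]); d=T[:3,:3]@np.array([(px[0]-f["cx"])/f["fx"],(px[1]-f["cy"])/f["fy"],1.0])
    o=T[:3,3]; return o+d*(z-o[2])/d[2]
def proj(f,p):
    T=np.array(f["cam_to_world"]); c=T[:3,:3].T@(np.array(p)-T[:3,3]); return [f["fx"]*c[0]/c[2]+f["cx"],f["fy"]*c[1]/c[2]+f["cy"]]
E
python3 - <<'E'
from h import *
np.set_printoptions(precision=4,suppress=True)
Z=dict(grip_end=.13,lever_pivot=.13,press_point=.13,throttle_tip=.13,oil_can=0,spare_grip=0,wrench=0,stand=0)
for c in ["scene","top"]:
    f=grab_frame(c)
    for n,z in Z.items():
        r=tip_of(c,n)
        if r: print(c,n,r[0]["score"],onplane(f,r[0]["centre"],z)[:2])
E
```

```text
scene grip_end 0.7 [0.5864 0.1057]
scene lever_pivot 0.85 [ 0.5647 -0.0969]
scene press_point 0.74 [0.5161 0.0101]
scene throttle_tip 0.55 [ 0.5324 -0.242 ]
scene oil_can 0.61 [ 0.4612 -0.1919]
scene spare_grip 0.6 [0.4879 0.1784]
scene wrench 0.85 [0.701  0.0681]
top grip_end 0.95 [0.5847 0.1052]
top lever_pivot 0.93 [ 0.5629 -0.0999]
top throttle_tip 0.87 [ 0.5483 -0.2202]
top oil_can 0.55 [ 0.4714 -0.1894]
top spare_grip 0.62 [0.4926 0.1776]
top wrench 0.8 [0.6946 0.0685]
top stand 0.74 [0.5928 0.0136]
```

The top view shows the grip's free end at about (286,197), the lever tip at (321,250), the pivot at (416,208), the spare grip at (245,258) and the oil can at (468,275). The lever's outer side faces the robot and the approach to it is clear. Next I'll fit the lever line and plan the press.

```bash
python3 - <<'E'
from h import *
from scipy.spatial.transform import Rotation as R
np.set_printoptions(precision=4,suppress=True)
f=grab_frame("top"); 
for i in range(3):
  P=[onplane(f,r["centre"],.13)[:2] for r in [ (tip_of("top","lever_pivot") or [{"centre":[0,0]}])[0],(tip_of("top","press_point") or [{"centre":[0,0]}])[0],(tip_of("top","grip_end") or [{"centre":[0,0]}])[0]]]
  print(P)
for n in ["brake_lever","lever_pivot"]:
  for m in silhouettes("top",n)[:1]:
    k=m["mask"]; ys,xs=np.nonzero(k); print(n,m["score"],k.sum(),xs.min(),xs.max(),ys.min(),ys.max())
    W=np.array([onplane(f,(x,y),.138)[:2] for x,y in zip(xs,ys)])
    im=f["img"][:,:,::-1].copy(); im[k]=(0,0,255); cv2.imwrite("pics/lev_%s.png"%n,cv2.resize(im[130:300,230:530],None,fx=2.6,fy=2.6))
    for lo in np.arange(-.08,.07,.02):
      s=W[(W[:,1]>lo)&(W[:,1]<lo+.02)]
      if len(s): print(lo+.01,s.mean(0),s[:,0].min(),s[:,0].max())
s=get_state();print(R.from_rotvec(s["eef_rot"]).as_matrix())
for a in [0,.3,-.3,1.57,-1.57,1.2,-1.2,1.9,-1.9]:
  rv=(R.from_euler("z",a)*R.from_euler("x",np.pi)).as_rotvec()
  print(a,ik([.46,.02,.25],rv),ik([.5,.02,.105],rv))
E
```

```text
[array([ 0.5678, -0.1034]), array([0.5092, 0.0068]), array([0.5861, 0.1058])]
[array([ 0.5678, -0.1034]), array([0.5092, 0.0068]), array([0.5861, 0.1058])]
[array([ 0.5678, -0.1034]), array([0.5092, 0.0068]), array([0.5861, 0.1058])]
brake_lever 0.93 879 315 415 207 255
-0.07 [ 0.554  -0.0704] 0.5425812965188924 0.5643655484713549
-0.049999999999999996 [ 0.5452 -0.0504] 0.5348707940010199 0.5550529192719287
-0.029999999999999992 [ 0.5361 -0.0301] 0.5256361218112984 0.5473099155550366
-0.00999999999999999 [ 0.5271 -0.0099] 0.5164277018972384 0.5380417355076142
0.010000000000000014 [0.5179 0.0099] 0.5072502006184895 0.5287999479256065
0.03000000000000002 [0.509  0.0299] 0.49809403474968234 0.5195844402348309
0.050000000000000024 [0.5014 0.048 ] 0.4919813774445673 0.510409344619249
lever_pivot 0.89 892 315 415 207 255
-0.07 [ 0.554  -0.0703] 0.5425812965188924 0.5643655484713549
-0.049999999999999996 [ 0.5455 -0.0507] 0.534875316487549 0.5566046012859482
-0.029999999999999992 [ 0.5359 -0.03  ] 0.5256407300217112 0.5457582243537531
-0.00999999999999999 [ 0.5272 -0.0102] 0.517966079355325
[... 565 characters left out ...]
0445  0.      1.7537] [-0.1076  0.3634 -0.498   0.7094  0.      1.7632]
1.57 [-0.1171  0.1468 -0.3795  1.0445  0.     -0.1163] [-0.1076  0.3634 -0.498   0.7094  0.     -0.1068]
-1.57 [-0.1171  0.1468 -0.3795  1.0445  0.      3.0237] [-0.1076  0.3634 -0.498   0.7094  0.      3.0332]
1.2 [-0.1171  0.1468 -0.3795  1.0445  0.      0.2537] [-0.1076  0.3634 -0.498   0.7094  0.      0.2632]
-1.2 [-0.1171  0.1468 -0.3795  1.0445  0.      2.6537] [-0.1076  0.3634 -0.498   0.7094  0.      2.6632]
1.9 [-0.1171  0.1468 -0.3795  1.0445  0.     -0.4463] [-0.1076  0.3634 -0.498   0.7094  0.     -0.4368]
-1.9 [-0.1171  0.1468 -0.3795  1.0445  0.     -2.9295] [-0.1076  0.3634 -0.498   0.7094  0.     -2.92  ]
```

```bash
cat >> h.py <<'E'
from scipy.spatial.transform import Rotation as R
PIV=np.array([.567,-.103]); TH0=.424; Z=.108
def pose(phi,off,z=Z,L=.120,hw=.011):
    t=TH0-phi; d=np.array([-np.sin(t),np.cos(t)]); n=np.array([np.cos(t),np.sin(t)])
    p=PIV+L*d-(.006+hw+off)*n
    return [p[0],p[1],z],(R.from_euler("z",np.pi/2+t)*R.from_euler("x",np.pi)).as_rotvec()
def st(tag=""):
    s=get_state(); print(tag,"t",round(s["clock"],2),"p",np.round(s["position"],4),"F",np.round(s["contact_force"],2),"gap",round(s["finger_gap"],3))
def snap(c,name,crop=None):
    f=grab_frame(c); im=f["img"][:,:,::-1]
    if crop: im=cv2.resize(im[crop[1]:crop[3],crop[0]:crop[2]],None,fx=2.5,fy=2.5)
    cv2.imwrite("pics/"+name,im); return f
E
python3 - <<'E'
from h import *
grab(20); st("shut")
p,r=pose(0,.035,z=.25); movep(p,r); st("above")
p,r=pose(0,.035); move_l(p,.15); st("down")
snap("scene","s1.png",(150,120,450,340)); snap("top","t1.png",(200,130,510,330))
E
```

```text
shut t 3.17 p [ 0.1937 -0.5148  0.2313] F [ 0.48  0.14 -0.55] gap 0.001
above t 5.22 p [ 0.4704 -0.0155  0.25  ] F [ 0.03 -0.7  -0.31] gap -0.004
down t 6.33 p [ 0.4708 -0.0152  0.1086] F [ 0.53 -0.14  0.62] gap -0.0
```

View pics/s1.png

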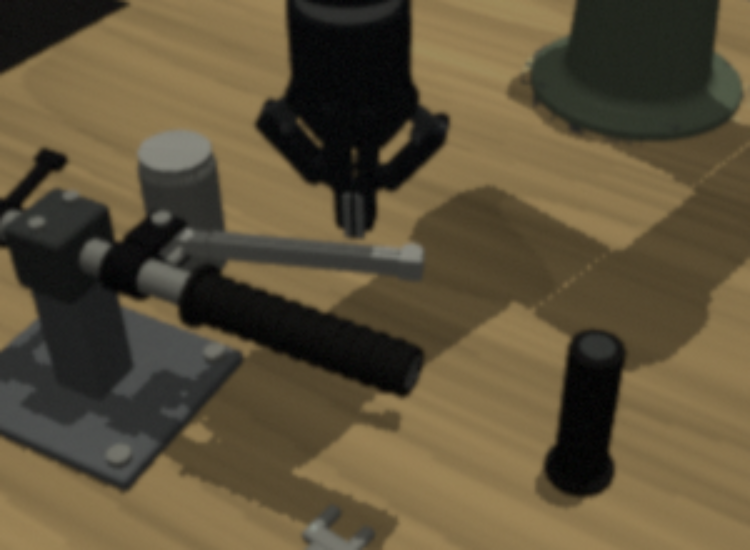

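View pics/t1.png

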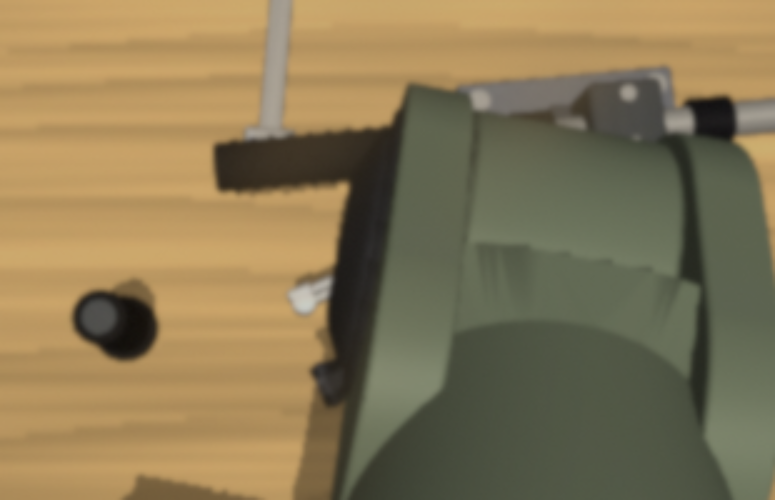

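The close-up shows the shut fingers standing clear on the lever's outer side, with the tip at about (355,230) in the crop. They are near the blade's outer third, nothing touches, and the spare grip and can are far away. First press now.

```bash
python3 - <<'E'
from h import *
st("pre")
p,r=pose(.32,0); hit=move_l(p,.03,rot=r,until_force=14); st("hit %s"%hit)
s=get_state()["position"][:2]
for phi in np.arange(.1,.34,.02): 
    pass
sleep(.4); st("hold")
snap("scene","s2.png",(150,120,450,340))
E
```

```text
pre t 6.42 p [ 0.471  -0.0152  0.1089] F [ 0.47 -0.09  0.79] gap -0.003
hit True t 8.57 p [0.5305 0.0117 0.1071] F [-7.55 -1.97  5.55] gap 0.002
hold t 8.97 p [0.5296 0.0116 0.1068] F [-7.37 -1.67  6.08] gap 0.001
```

View pics/s2.png

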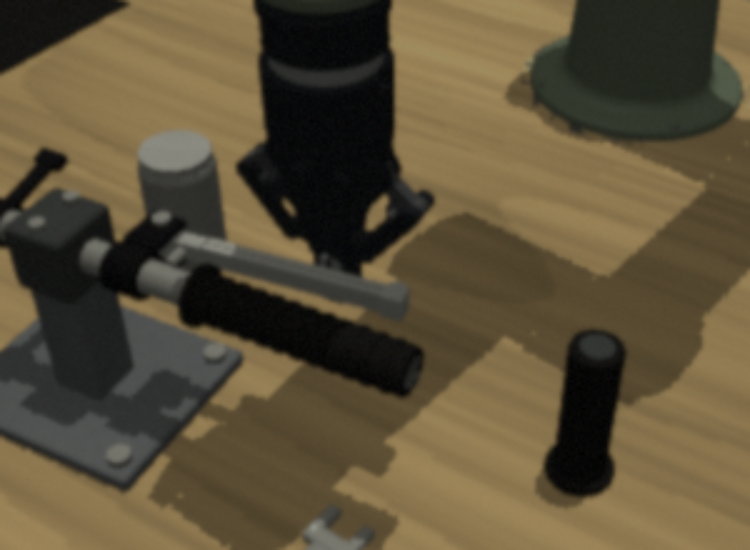

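```bash
python3 - <<'E'
from h import *
from scipy.optimize import brentq
def phi_of(p):
    g=lambda phi:(lambda t:np.dot(np.array(p[:2])-PIV,[np.cos(t),np.sin(t)])+.017)(TH0-phi)
    return brentq(g,-.3,.6)
s=get_state(); print("phi",phi_of(s["position"]),"tool yaw-err",(R.from_rotvec(s["eef_rot"])*R.from_euler("x",-np.pi)).as_euler("zyx")[0]-np.pi/2,TH0)
f=grab_frame("scene")
for n in ["press_point","lever_pivot","brake_lever","grip_end"]:
    for r in tip_of("scene",n)[:1] : print(n,r["score"],onplane(f,r["centre"],.13)[:2])
m=silhouettes("scene","brake_lever")[0]; print(m["score"],m["mask"].sum())
for phi in [.15,.2,.24,.26]:
    t=TH0-phi; a=PIV+.17*np.array([-np.sin(t),np.cos(t)]); print(phi,proj(f,[*a,.139]))
ys,xs=np.nonzero(m["mask"]); i=xs>xs.max()-6; print("tip px",xs.max(),ys[i].min(),ys[i].max())
E
```

```text
phi 0.2501149007323311 tool yaw-err 0.11272367189586241 0.424
press_point 0.94 [0.54446446 0.02237634]
lever_pivot 0.85 [ 0.56383265 -0.09998497]Traceback (most recent call last):
  File "<stdin>", line 9, in <module>
ValueError: it knows: grip_end, lever_pivot, oil_can, press_point, spare_grip, stand, throttle_tip, wrench
```

```bash
python3 - <<'E'
from h import *
st("pre")
p0=np.array(get_state()["position"]); n=np.array([np.cos(.17),np.sin(.17),0])
for k in range(1,6):
    h=move_l(list(p0+n*.001*k+[0,0,0.0003*k]),.01,until_force=12); st(str((k,h)))
    F=get_state()["contact_force"]
    if np.hypot(F[0],F[1])>14: break
sleep(.3); st("hold")
E
```

```text
pre t 9.17 p [0.5296 0.0117 0.1068] F [-7.06 -1.91  5.78] gap 0.0
(1, False) t 9.42 p [0.5286 0.0114 0.1068] F [-7.38 -2.    4.5 ] gap 0.002
(2, False) t 9.68 p [0.5294 0.0116 0.1069] F [-7.43 -2.64  3.58] gap -0.002
(3, False) t 9.93 p [0.5301 0.0118 0.1069] F [-7.45 -2.81  2.57] gap 0.001
(4, False) t 10.19 p [0.5308 0.0119 0.107 ] F [-7.64 -4.03  1.86] gap -0.001
(5, False) t 10.45 p [0.5314 0.0121 0.107 ] F [-7.5  -3.36  0.67] gap 0.002
hold t 10.75 p [0.5314 0.0121 0.107 ] F [-6.83 -2.53  0.37] gap 0.002
```

```bash
python3 - <<'E'
from h import *
n=np.array([np.cos(.17),np.sin(.17),0])
p0=np.array([.5296,.0117,.1068])+n*.005+[0,0,.0015]
for k in range(1,9):
    h=move_l(list(p0+n*.001*k),.01,until_force=10); st(str((k,h)))
    F=get_state()["contact_force"]
    if np.hypot(F[0],F[1])>13: break
sleep(.4); st("hold")
f=snap("scene","s3.png",(150,120,450,340)); print(tip_of("scene","press_point")[:1],onplane(f,tip_of("scene","press_point")[0]["centre"],.13))
E
```

```text
(1, False) t 11.0 p [0.5324 0.0123 0.107 ] F [-7.13 -3.08  0.49] gap -0.003
(2, False) t 11.25 p [0.5325 0.0123 0.1069] F [-9.89 -3.35  2.1 ] gap 0.003
(3, False) t 11.5 p [0.5326 0.0124 0.1069] F [-11.43  -3.63   3.51] gap -0.003
(4, False) t 11.75 p [0.5327 0.0124 0.1069] F [-15.1   -3.67   6.53] gap 0.001
hold t 12.15 p [0.5327 0.0124 0.1069] F [-14.09  -4.08   7.02] gap -0.001
[{'centre': [286.7, 233.6], 'score': 0.56}] [0.54269072 0.02513026 0.13      ]
```

View pics/s3.png

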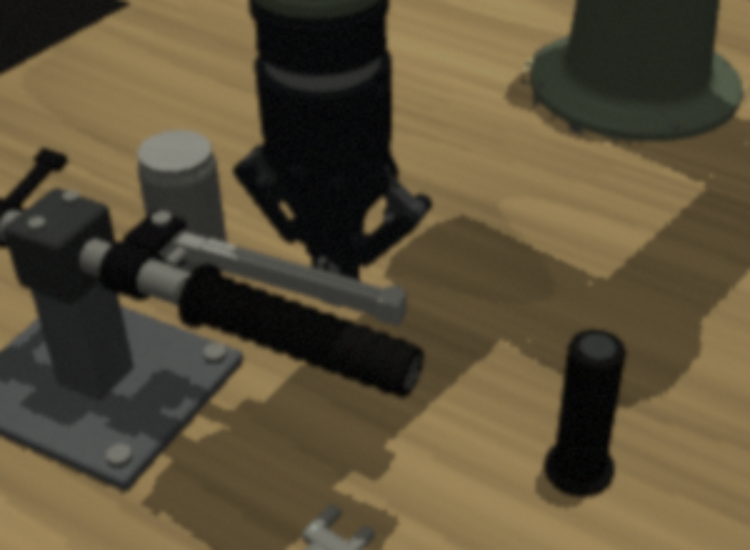

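The arm reached a firm stop: its position stays at x ≈ 0.5327 while the horizontal force climbs from 7.7 to 14.6 N. In the picture the lever is close in, with a visible gap to the grip. Now I'll release it fully.

```bash
python3 - <<'E'
from h import *
p,r=pose(0,.030); move_l(p,.05,rot=r); sleep(.4); st("released")
f=snap("scene","s4.png",(150,120,450,340)); t=tip_of("scene","press_point")[:1]; print(t, t and onplane(f,t[0]["centre"],.13))
E
```

```text
released t 14.22 p [ 0.4748 -0.0129  0.108 ] F [ 0.22 -0.56 -0.02] gap 0.004
[{'centre': [288.1, 222.7], 'score': 0.98}] [0.51931156 0.01138721 0.13      ]
```

View pics/s4.png

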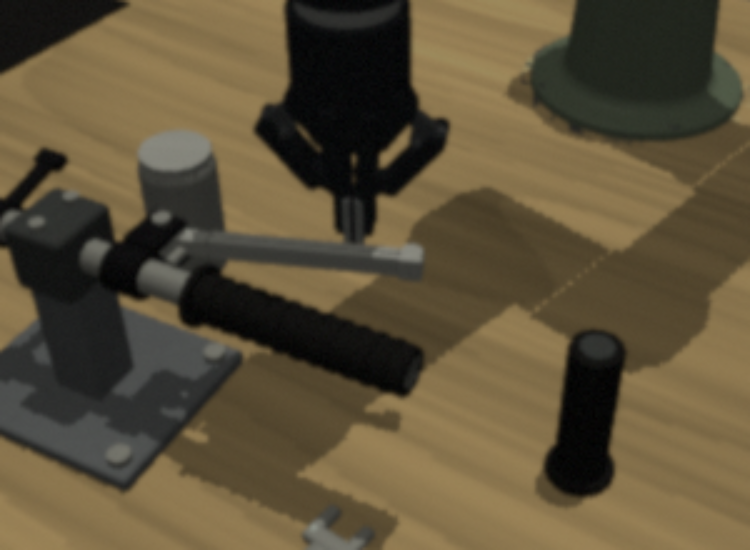

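The lever is back at its rest place, with the tip at about (410,262) in the crop as before, and no force on the tool. Second press:

```bash
python3 - <<'E'
from h import *
n=np.array([np.cos(.17),np.sin(.17),0])
q=np.array([.5385,.0132,.1083])
_,r=pose(.27,0)
print(move_l(list(q-n*.004),.035,rot=r,until_force=22)); st("near")
for k in range(-3,8):
    h=move_l(list(q+n*.001*k+[0,0,.0002*(k+4)]),.01,until_force=12); st(str((k,h)))
    F=get_state()["contact_force"]
    if np.hypot(F[0],F[1])>14.5: break
sleep(.6); st("hold"); print(np.abs(get_state()["joint_velocities"]).max())
f=snap("scene","s5.png",(150,120,450,340))
Zz=dict(oil_can=0,spare_grip=0,wrench=0,throttle_tip=.13,grip_end=.13,press_point=.13)
for nme,z in Zz.items():
    t=tip_of("scene",nme)[:1]; print(nme,t and onplane(f,t[0]["centre"],z)[:2])
E
```

```text
False
near t 16.33 p [0.5322 0.0114 0.1079] F [-7.42 -4.39  6.29] gap -0.0
(-3, False) t 16.58 p [0.533  0.0115 0.108 ] F [-6.23 -4.65  3.97] gap -0.001
(-2, False) t 16.83 p [0.533  0.0116 0.1079] F [-9.21 -5.1   5.03] gap 0.002
(-1, False) t 17.08 p [0.5331 0.0116 0.1079] F [-11.64  -5.75   6.66] gap -0.001
(0, False) t 17.33 p [0.5331 0.0116 0.1079] F [-13.1   -6.51   7.18] gap -0.003
hold t 17.93 p [0.5331 0.0116 0.1079] F [-13.12  -6.31   6.62] gap 0.002
0.0015878229091601578
oil_can [ 0.45126022 -0.18981188]
spare_grip [0.49641996 0.1748452 ]
wrench [0.7030945 0.0619606]
throttle_tip [ 0.53177176 -0.23634041]
grip_end [0.58645009 0.10232594]
press_point [0.54604121 0.01948219]
```

View pics/s5.png

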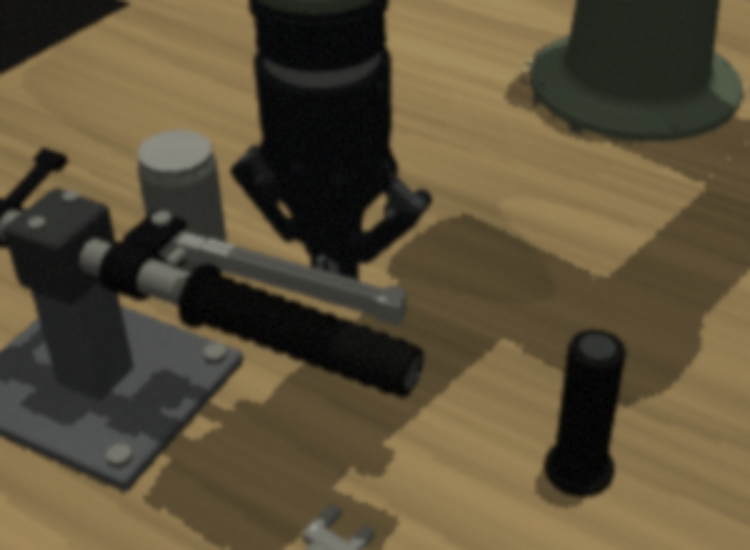

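The lever is held at the same firm stop, with its tip at about (400,303) in the crop. The spare grip, can, wrench and throttle are at the same pixels as before. I'm handing in.

```bash
python3 - <<'E'
from h import *
st("final"); sign_off()
E
```

```text
final t 18.28 p [0.5331 0.0116 0.1079] F [-14.53  -6.07   7.8 ] gap -0.001
the job is handed in; nothing more can be done
```

I pressed the brake lever to its stop with the outer sides of the shut fingers, let it spring fully back, then pressed it to the stop again. I handed the job in at 18.3 s with the lever still held there. No verdict was reported.

- **At the stop:** on both presses the arm stood still at x ≈ 0.533 m while the horizontal force rose from about 8 N to about 15 N. At hand-in the total force on the tool, including a vertical part, was about 17.5 N, under the 40 N limit. The arm was not moving in the check just before that.
- **Release:** the tool force fell to about zero, and the picture showed the lever back at its starting place.
- **Surroundings:** the spare grip, oil can, wrench and throttle lever looked unmoved in the before and after pictures. The network's position for the oil can differed by about 10 mm between readings. It had already varied by about that much between the two cameras before I started, and the can's pixels had not changed.
- **What disagreed:** the first push stopped early because part of the measured force was vertical friction. I finished it in 1 mm steps until the firm stop was clear.
- **Not measured directly:** I inferred the lever's angle from the tool's position and the pictures. I also did not measure whether the grip was touched, but a gap to it was visible throughout.

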